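Sort new stock into its shop displays

TASK

Sort the new stock on the shop counter: stand both candle tins in the big brass dish, both spray bottles in the wooden tray, and the white plant pot in the middle of the terracotta saucer. Everything should end upright and flat on the floor of its display, and nothing may be knocked over on the way. Leave the stack of plates and the blue bowl where they are.

Things in the scene. Friction and masses are not known exactly. Their poses are not given: they have to be found in the camera images.
- tin_a: candle tin with a lid, a squat bright metal cylinder: 50 mm across the lid (the top 10 mm), 48 mm below it, 40 mm tall, about 0.12 kg; stands upright on the counter at the start. Origin: centre of its underside, z up along its axis. One of two alike.
- tin_b: candle tin with a lid, a squat bright metal cylinder: 50 mm across the lid (the top 10 mm), 48 mm below it, 40 mm tall, about 0.12 kg; stands upright on the counter at the start. Origin: centre of its underside, z up along its axis. The other of two alike.
- bottle_a: small black room-spray bottle with a white label: straight round body 34 mm in diameter up to 60 mm, then a thin neck and a grey nozzle cap 17 mm across up to 88 mm (the nozzle sticks out sideways by 13 mm from the axis), about 0.09 kg; stands upright at the start. Origin: centre of its underside, z up along its axis. One of two alike.
- bottle_b: small black room-spray bottle with a white label: straight round body 34 mm in diameter up to 60 mm, then a thin neck and a grey nozzle cap 17 mm across up to 88 mm (the nozzle sticks out sideways by 13 mm from the axis), about 0.09 kg; stands upright at the start. Origin: centre of its underside, z up along its axis. The other of two alike.
- pot: small empty white ceramic plant pot, 56 mm tall, open at the top: foot 42 mm in diameter, widening to 52 mm at 38 mm, then a straight collar 60 mm in diameter from 38 to 56 mm height; wall of the collar 6 mm, about 0.13 kg; stands upright at the start. Origin: centre of its underside, z up.
- dish: large round brass dish, fixed to the counter: 172 mm over the rim, flat floor about 152 mm across and 5 mm above the counter, low rim 12 mm above the counter. Origin: centre of its underside, on the counter; z up.
- crate: shallow rectangular tray of light wood, open on top, fixed to the counter: 140 mm (its x axis) by 100 mm (its y axis), 22 mm tall, walls and floor 6 mm thick (inside 128 by 88 mm, floor 6 mm above the counter). Origin: centre of its underside, on the counter; z up. Its long axis may point any way.
- saucer: small round terracotta saucer, fixed to the counter: 104 mm over the rim, flat floor about 86 mm across and 5 mm above the counter, rim 10 mm above the counter. Origin: centre of its underside, on the counter; z up.
- plates: stack of four small white plates with a blue disc on the top one, 104 mm across and 36 mm tall; not part of the job, loose. Origin: centre of its underside.
- bowl: small blue bowl, 90 mm across the rim and 45 mm tall; not part of the job, loose. Origin: centre of its underside.
Not all that is in view belongs to the job. What is shaped like the pot but black or turquoise is not meant.

How it is judged:
At the end, for the whole second after the job is handed in: Upright (0.12 rad), at rest, standing on the display floors: tins within 58 mm of the dish centre, bottles within 50 mm (x) and 30 mm (y) of the tray centre, pot within 15 mm of the saucer centre; undersides less than 10 mm (bottles 12 mm) above the counter (horizontal distance between each of tin_a, tin_b and dish below 0.058 m and z of each of tin_a, tin_b in the frame of dish below 0.01 m and x of bottle_a in the frame of crate between -0.05 and 0.05 m and y of bottle_a in the frame of crate between -0.03 and 0.03 m and z of each of bottle_a, bottle_b in the frame of crate below 0.012 m and x of bottle_b in the frame of crate between -0.05 and 0.05 m and y of bottle_b in the frame of crate between -0.03 and 0.03 m and horizontal distance between pot and saucer below 0.015 m and z of pot in the frame of saucer below 0.01 m and angle between each of tin_a, tin_b, bottle_a, bottle_b, pot's own z axis and vertical below 0.12 rad and linear speed of each of tin_a, tin_b, bottle_a, bottle_b, pot below 0.02 m/s); the robot touches nothing.
It fails at once if the plates or the bowl were shifted by more than 25 mm (distance of any of plates, bowl from where it was at the start of the episode above 0.025 m).
It fails at once if a tin, a bottle or the pot was knocked over (tilted by more than 0.9 rad) (angle between any of tin_a, tin_b, bottle_a, bottle_b, pot's own z axis and vertical above 0.9 rad).
It also fails if it takes over 134 s, if anything falls off the work surface, if the arm or the gripper's body presses on something with over 40 N, if the wrist force passes 120 N, or if a joint passes its speed limit or range.

ROBOT

A 7-joint arm with a two-finger parallel gripper is mounted at the origin on the work surface. World frame = base frame: x ahead of the robot, y to its left, z up, the work surface at z = 0. Lengths are in m, angles in rad, forces in N, time in s.
With the tool pointing down it reaches from about 0.425 to 1.025 m from the base axis. Payload 9.4 kg.
Tool frame: the origin (TCP) lies on the centre line of the jaws, within the pads' length; the fingertips stand arm.tip_reach ahead of it and the grasp point (between the pads) lies 6 mm ahead of it (arm.tip_reach is the distance from the TCP to the fingertips, in m); z points along the fingers, y is the line along which they close (so a half turn about z gives the same grasp; the last joint's range is limited). The gripper opens to 93 mm and grips with 3 to 60 N. Pads are 15 mm wide; open, the fingers measure 128 mm over their backs; the gripper's body (75 mm by 188 mm) begins 65 mm behind the grasp point.
Start: joints at [-0.077, 0.599, -0.003, 1.599, 0.002, 0.943, -0.08], TCP at [0.725, -0, 0.244] pointing down, gripper open.
Joint ranges: [-2.57, 2.57], [-0.35, 1.97], [-1.29, 1.29], [0.11, 2.56], [-1.05, 4.19], [0.11, 1.86], [-2.63, 2.63]. Speed limits (rad/s): [2.22, 2.22, 3.01, 3.01, 3.14, 3.14, 3.14].

INTERFACE

Orientations are given as a rotation vector (axis times angle).
In Python, from rig import read_state, viewer, order, arm gives the robot as it stands.
- The arm moves only by the tool send_rows, never from a script. Its argument "steps" is a list of rows, each a list of 3 entries, a list of its own where there are three numbers: the finger opening in cm, from 0 to 9.3, then the shift along the world's x, y, z in cm, then the turn, a rotation vector about the world's x, y, z in degrees. In form: [[fingers, [tx, ty, tz], [wx, wy, wz]], ...]. A call has exactly 8 rows; each row shifts and turns the commanded pose from where the row before left it; what a row does not reach is not made up. A row lasts 1/12 s, in which the tool goes at most 41.7 mm and 7.16 degrees, less where a joint would pass 70% of its speed; a pose out of reach is approached as far as the arm can. A call with a gripper value outside its range is refused whole. The fingers move at their own pace and stop on an object; "newtons" is the grip in N (left out, the last holds). Time passes only in rows, so rows that do not move let the fingers close, or fill a call up. It gives the time, the measured TCP pose, the force, the opening and the grip force at its end, in the units of the state.
- read_state(): the state, without advancing time (a new reading comes with each control period).
- viewer.camera(name): name is "scene" or "side" or "wrist"; returns a dict with "image" (384x512x3 uint8, red, green, blue), "z_map" (384x512 float32, m along the optical axis (not along the pixel's ray), 0 where there is no reading), "intrinsics" (3x3 intrinsics, pixels), "pose" (4x4, takes a point from camera to world coordinates); the wrist camera has in their place "mount" (4x4, takes a point from camera to tool coordinates, whose origin is the TCP and whose axes are the flange's). Camera axes: x right, y up, looking along -z (the intrinsics and any distortion apply to the point x, -y, -z); pixel columns grow to the right and rows downward; lengths in m; the calibration is good to about 2 mm. A picture is of the moment at which its call begins: read the wrist's pose just before it.
- order.finish_job(): hands the job in; it is judged then, once.
The state is a dict: "time_s": time; "joint_pos": joint angles; "dq": joint speeds; "joint_efforts": joint torques, N m; "ee_pos": TCP position; "eef_rot": TCP orientation; "wrist_force": force on the tool from outside, world axes, zero at the start; "torque": the same for the moment, N m; "finger_gap": finger opening in m; "gripper_force": force on a finger pad.
Only numpy, scipy, OpenCV 4.12 (cv2) and the standard library are available. Lean on these libraries where they do the work, as an engineer would, in place of code of your own. Each camera call takes 0.05 s, during which the arm holds its last target. There are 200 camera calls.

## Working session

There is one attempt and no reset: what is moved stays moved. The work goes in short steps, Python scripts to look and compute and a tool call to move; the robot and the scene stay as the last step left them, time stands still between calls to the robot, and variables do not carry over. Pictures are saved under pics/ and viewed, at most 14 in all, crops included, and the job is handed in when it is done.

Besides the shell and the picture viewer there is one more tool, called after ">>>" as a command line: name --argument value ..., lists and objects as JSON in quotes. send_rows: Moves the arm, as the interface text tells. Its arguments: {"type":"object","properties":{"steps":{"type":"array"},"newtons":{"type":"number"}},"required":["steps"]}

```bash
ls; mkdir -p pics; cat > h.py <<'E'
import numpy as np,cv2
from rig import read_state,viewer,order,arm
def grab(n):
    c=viewer.camera(n); np.savez(f'{n}.npz',**c); return c
def cloud(c,pose=None):
    K=c['intrinsics'];P=c['pose'] if pose is None else pose
    z=c['z_map'];v,u=np.mgrid[0:z.shape[0],0:z.shape[1]]
    p=np.stack([(u-K[0,2])/K[0,0]*z,-(v-K[1,2])/K[1,1]*z,-z],-1)
    return p@P[:3,:3].T+P[:3,3]
def ray(c,u,v,zp,pose=None):
    K=c['intrinsics'];P=c['pose'] if pose is None else pose
    d=P[:3,:3]@np.array([(u-K[0,2])/K[0,0],-(v-K[1,2])/K[1,1],-1]);o=P[:3,3]
    return o+d*(zp-o[2])/d[2]
E
python3 - <<'E'
from h import *
s=read_state();print(s,arm.tip_reach,[a for a in dir(viewer)+dir(arm) if a[0]!='_'])
for n in('scene','side'):
    c=grab(n);print([ (k,np.shape(v)) for k,v in c.items()],c['intrinsics'],c['pose'])
    cv2.imwrite(f'pics/{n}0.png',cv2.resize(c['image'][:,:,::-1],(800,600),interpolation=cv2.INTER_CUBIC))
E
```

```text
pics
{'time_s': 0.0, 'joint_pos': array([-0.07670644,  0.60012777, -0.00255133,  1.60012865,  0.00179075,
        0.94292902, -0.07980608]), 'dq': array([ 4.17613978e-04, -1.17711900e-05,  8.03813018e-04, -1.74458827e-03,
        3.17200758e-04,  7.95701021e-06, -6.62263027e-04]), 'joint_efforts': array([ 5.70884713e-04, -7.65060925e+01,  1.49801854e+00, -2.52344084e+01,
       -5.23842021e-02,  1.69115182e-02,  2.08527672e-04]), 'ee_pos': array([ 7.24538155e-01, -3.61089618e-06,  2.42758360e-01]), 'eef_rot': array([-2.22064863e+00, -2.22078208e+00,  1.90808720e-03]), 'wrist_force': array([-0.05420219, -0.34114673,  0.01464412]), 'torque': array([ 0.04192623, -0.00242884,  0.01458143]), 'gripper_force': 0.0, 'finger_gap': 0.092947734486127} 0.025 ['camera', 'Unreachable', 'tip_reach']
[('image', (384, 512, 3)), ('z_map', (384, 512)), ('intrinsics', (3, 3)), ('pose', (4, 4))] [[348.13102592   0.         254.57131673]
 [  0.         348.13102592 186.65302409]
 [  0.           0.           1.        ]] [[-0.76248951 -0.52009056  0.38485785  0.89014474]
 [ 0.64680401 -0.59807833  0.47323025  0.42318468]
 [-0.01594745  0.6097607   0.79242512  0.74557266]
 [ 0.          0.          0.          1.        ]]
[('image', (384, 512, 3)), ('z_map', (384, 512)), ('intrinsics', (3, 3)), ('pose', (4, 4))] [[489.09807523   0.         259.37396038]
 [  0.         489.09807523 194.76904008]
 [  0.           0.           1.        ]] [[ 0.99412188  0.05632441 -0.09246213  0.42320582]
 [-0.10700921  0.64095893 -0.76007939 -1.00460312]
 [ 0.0164534   0.76550585  0.64321853  0.88579374]
 [ 0.          0.          0.          1.        ]]
```

View pics/scene0.png

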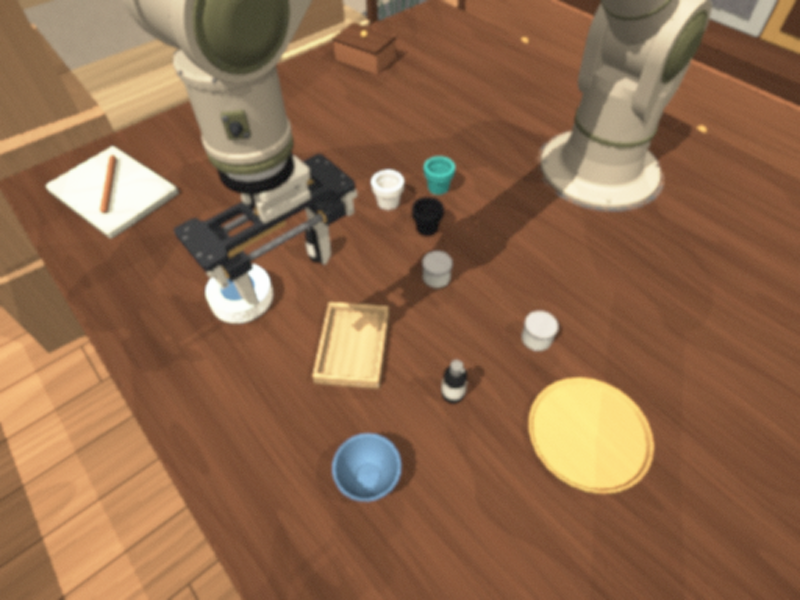

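View pics/side0.png

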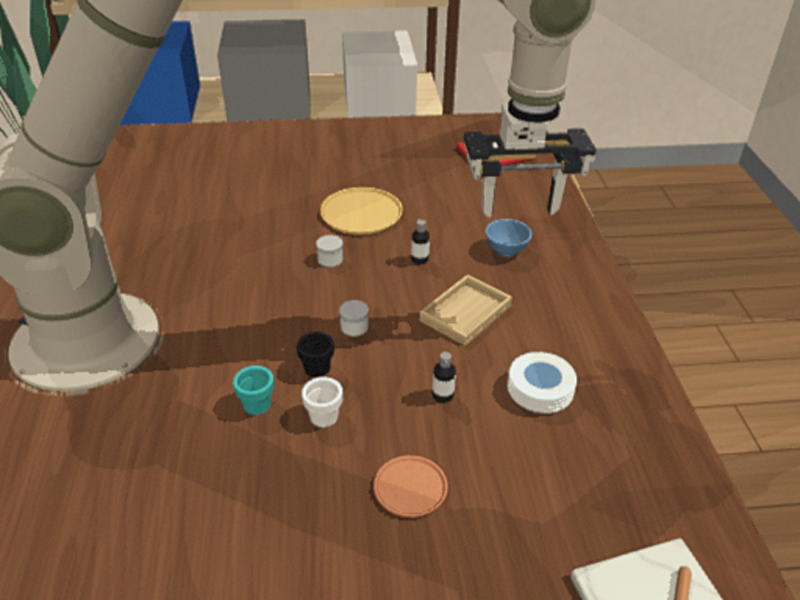

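The side view (800 px scale) shows three pot-shaped things: white at (322,402), black at (316,353), turquoise at (254,390). The white one fits the description. The tins are at (354,318) and (330,250), and the bottles at (444,380) and (420,243). The dish is at (361,211), the tray at (466,310), the saucer at (410,487), the plates at (542,382) and the bowl at (508,238). In the scene view the gripper hides one bottle and the saucer is out of frame.

```bash
cat > m.py <<'E'
from h import *
from scipy.optimize import least_squares
S={n:dict(np.load(f'{n}.npz')) for n in('scene','side')}
C={n:cloud(c) for n,c in S.items()}
# name: side pixel (800 scale), z band of faces, radius
O=dict(tin1=(354,318,.004,.028,.024),tin2=(330,250,.004,.028,.024),bot1=(444,380,.008,.055,.017),bot2=(420,243,.008,.055,.017),
 pot=(322,402,.041,.053,.030),black=(316,353,.041,.053,.030),turq=(254,390,.041,.053,.030),plates=(542,382,.005,.03,.052))
for k,(u,v,a,b,r) in O.items():
    u0,v0=int(u/1.5625),int(v/1.5625); seed=np.median(C['side'][v0-2:v0+3,u0-2:u0+3].reshape(-1,3),0)
    for n in C:
        p=C[n].reshape(-1,3);p=p[(p[:,2]>a)&(p[:,2]<b)&(np.hypot(*(p[:,:2]-seed[:2]).T)<r+.022)]
        if len(p)<15: print(k,n,'few');continue
        cam=S[n]['pose'][:2,3]-seed[:2];cam/=np.hypot(*cam)
        f=lambda x:np.hypot(*(p[:,:2]-x).T)-r
        q=least_squares(f,seed[:2]-cam*r*.8,loss='soft_l1',f_scale=.001)
        print(k,n,len(p),q.x.round(4),'rms',np.sqrt(np.mean(f(q.x)**2)).round(4))
c=S['side'];im=c['image'];hsv=cv2.cvtColor(im,cv2.COLOR_RGB2HSV)
for k,u,v,zp in(('dish',361,211,.012),('saucer',410,487,.010),('crate',466,310,.022),('bowl',508,238,.045)):
  for n in('side','scene'):
    c=S[n];p=C[n]
    if k=='crate': s=ray(S['side'],u/1.5625,v/1.5625,.01)
    else: s=ray(S['side'],u/1.5625,v/1.5625,zp)
    R=.1 if k in('dish','crate') else .06
    z0=zp-.003
    m=(np.hypot(p[...,0]-s[0],p[...,1]-s[1])<R)&(p[...,2]>z0)&(p[...,2]<zp+.004)
    q=p[m][:,:2]
    if len(q)<10: print(k,n,'few');continue
    h=cv2.convexHull((q*1000).astype(np.float32))
    if k=='crate': print(k,n,cv2.minAreaRect(h))
    else: print(k,n,len(q),cv2.fitEllipse(h),cv2.minEnclosingCircle(h))
c=S['side'];cv2.imwrite('pics/crop.png',cv2.resize(c['image'][205:290,130:260,::-1],None,fx=5,fy=5,interpolation=cv2.INTER_CUBIC))
print('floor z',[np.median(C['side'][v,u-5:u+5,2]) for v,u in((290,100),(200,150),(200,400))])
E
python3 m.py
```

```text
tin1 scene 61 [0.4958 0.0119] rms 0.0062
tin1 side 123 [ 0.4555 -0.0064] rms 0.0041
tin2 scene 78 [0.4187 0.1953] rms 0.0008
tin2 side 104 [0.4203 0.1944] rms 0.0024
bot1 scene 49 [ 0.5843 -0.1809] rms 0.001
bot1 side 196 [ 0.5854 -0.183 ] rms 0.0014
bot2 scene 140 [0.5917 0.1794] rms 0.0006
bot2 side 148 [0.5929 0.1779] rms 0.002
pot scene 113 [ 0.3981 -0.2062] rms 0.0035
pot side 172 [ 0.3973 -0.2118] rms 0.0038
black scene 119 [ 0.3893 -0.102 ] rms 0.0036
black side 171 [ 0.3888 -0.1072] rms 0.0036
turq scene 109 [ 0.295  -0.1716] rms 0.0036
turq side 170 [ 0.2955 -0.1773] rms 0.0034
plates scene 256 [ 0.7645 -0.0989] rms 0.016
plates side 326 [ 0.7426 -0.1852] rms 0.0028
dish side 133 ((490.41552734375, 347.7875671386719), (169.5238494873047, 171.94570922851562), 161.57427978515625) ((490.44140625, 347.70513916015625), 86.6600341796875)
dish scene 461 ((489.2164001464844, 351.57000732421875), (168.7763214111328, 170.6941680908203), 95.39744567871094) ((489.26617431640625, 352.3231506347656), 85.8381118774414)
saucer side 276 ((514.5525512695312, -356.38116455078125), (102.11531829833984, 103.40321350097656), 173.99139404296875) ((514.0616455078125, -356.7705993652344), 52.51545333862305)
saucer scene few
crate side ((654.283203125, 9.666748046875), (143.30398559570312, 101.49928283691406), 44.18181228637695)
crate scene ((654.831787109375, 14.957023620605469), (141.3855743408203, 99.92791748046875), 43.94740295410156)
bowl side 47 ((765.9414672851562, 188.73312377929688), (84.95757293701172, 87.61273956298828), 78.57833099365234) ((765.6709594726562, 190.0904998779297), 45.04615020751953)
bowl scene 182 ((765.9924926757812, 193.27394104003906), (83.71162414550781, 87.9218521118164), 85.92041015625) ((766.2260131835938, 194.9063720703125), 44.332828521728516)
floor z [np.float64(-0.00040599618158992934), np.float64(-0.0006267083163498666), np.float64(-0.0009216452069742975)]
```

View pics/crop.png

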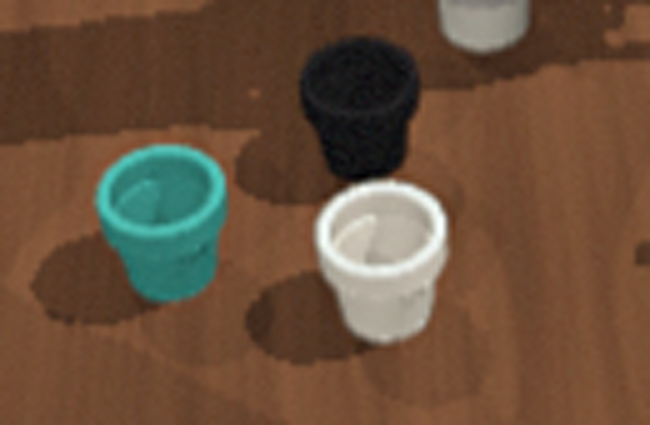

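The crop shows the white pot at (380,260), clearly different from the turquoise one at (163,222) and the black one at (360,105), so the white pot is the one meant. I'll refine the tins, bottles and pot from their top rims.

```bash
cat > m2.py <<'E'
from m import *
print('---')
for k,s,r,z0,z1 in(('tin1',(.475,0),.025,.036,.044),('tin2',(.42,.195),.025,.036,.044),('pot',(.397,-.209),.03,.051,.06),('black',(.389,-.104),.03,.051,.06),('turq',(.295,-.174),.03,.051,.06),('plates',(.743,-.185),.052,.031,.04)):
  for n in C:
    p=C[n].reshape(-1,3);p=p[(p[:,2]>z0)&(p[:,2]<z1)&(np.hypot(*(p[:,:2]-s).T)<r+.03)]
    if len(p)<10: print(k,n,'few');continue
    h=cv2.convexHull((p[:,:2]*1000).astype(np.float32))
    print(k,n,len(p),cv2.minEnclosingCircle(h),np.round(cv2.fitEllipse(h)[0],1))
for k,s in(('bot1',(.585,-.182)),('bot2',(.5925,.1785))):
  for n in C:
    p=C[n].reshape(-1,3);p=p[(p[:,2]>.07)&(p[:,2]<.095)&(np.hypot(*(p[:,:2]-s).T)<.03)]
    print(k,n,p.mean(0).round(4) if len(p) else 0, p.min(0).round(3),p.max(0).round(3))
E
python3 m2.py | sed -n '/---/,$p'
```

```text
---
tin1 scene 211 ((456.10211181640625, -4.8462982177734375), 25.546066284179688) [455.2  -4.4]
tin1 side 176 ((455.5095520019531, -9.078147888183594), 26.29427146911621) [455.5  -8.4]
tin2 scene 285 ((419.16729736328125, 194.15298461914062), 26.405576705932617) [419.1 195.4]
tin2 side 128 ((418.68621826171875, 192.19009399414062), 26.984657287597656) [419.8 192.5]
pot scene 105 ((398.156005859375, -207.7315673828125), 30.63796043395996) [ 397.8 -206.9]
pot side 166 ((395.7012634277344, -210.30836486816406), 31.608760833740234) [ 397.3 -210.7]
black scene 126 ((389.04107666015625, -101.26104736328125), 31.05265235900879) [ 389.8 -101.7]
black side 149 ((388.5414123535156, -106.69271087646484), 31.38779640197754) [ 388.9 -106.3]
turq scene 101 ((295.23468017578125, -172.59033203125), 31.466434478759766) [ 294.9 -172.8]
turq side 165 ((295.395751953125, -175.8382110595703), 30.607942581176758) [ 295.  -176.1]
plates scene 575 ((741.185546875, -184.6278076171875), 52.64903259277344) [ 740.8 -185.3]
plates side 1018 ((742.8111572265625, -187.53619384765625), 54.718753814697266) [ 741.2 -188.1]
bot1 scene [ 0.5928 -0.1823  0.0745] [ 0.592 -0.184  0.071] [ 0.593 -0.18   0.078]
bot1 side [ 0.5847 -0.1874  0.0816] [ 0.576 -0.197  0.071] [ 0.593 -0.175  0.091]
bot2 scene [0.5941 0.1817 0.0832] [0.584 0.171 0.07 ] [0.601 0.192 0.09 ]
bot2 side [0.5918 0.1727 0.0817] [0.585 0.164 0.07 ] [0.6   0.189 0.09 ]
```

>>> send_rows --steps '[[9.0,[-3.4,-0.1,-1.1],[0,0,0]],[9.0,[-3.4,-0.1,-1.1],[0,0,0]],[9.0,[-3.4,-0.1,-1.1],[0,0,0]],[9.0,[-3.4,-0.1,-1.1],[0,0,0]],[9.0,[-3.4,-0.1,-1.1],[0,0,0]],[9.0,[-3.4,-0.1,-1.1],[0,0,0]],[9.0,[-3.4,0,-1.1],[0,0,0]],[9.0,[-3.1,0,-0.6],[0,0,0]]]' --newtons 20

```text
time_s: 0.77
ee_pos: [0.4533, -0.0062, 0.1598]
eef_rot: [-2.221, -2.221, 0.002]
wrist_force: [0.1, 0.2, 0.1]
finger_gap: 0.0896
gripper_force: 0.0
```

```bash
cat >> h.py <<'E'
from scipy.spatial.transform import Rotation as Ro
def wcloud():
    s=read_state();c=viewer.camera('wrist');T=np.eye(4);T[:3,:3]=Ro.from_rotvec(s['eef_rot']).as_matrix();T[:3,3]=s['ee_pos']
    P=T@c['mount'];return c,P,cloud(c,P)
def top(p,s,r,z0,z1):
    p=p.reshape(-1,3);p=p[(p[:,2]>z0)&(p[:,2]<z1)&(np.hypot(*(p[:,:2]-s).T)<r+.025)]
    h=cv2.convexHull((p[:,:2]*1000).astype(np.float32));return len(p),p.min(0).round(4),p.max(0).round(4),cv2.minEnclosingCircle(h),np.round(cv2.fitEllipse(h)[0],1)
E
python3 - <<'E'
from h import *
c,P,p=wcloud();print(P.round(3))
print(top(p,(.4555,-.0065),.025,.034,.046))
cv2.imwrite('pics/w1.png',c['image'][:,:,::-1])
E
```

```text
[[ 1.    -0.     0.002  0.454]
 [-0.001  0.968  0.25   0.064]
 [-0.002 -0.25   0.968  0.302]
 [ 0.     0.     0.     1.   ]]
(2402, array([ 0.4312, -0.0299,  0.0341]), array([0.4801, 0.02  , 0.0429]), ((455.4079895019531, -5.003565788269043), 25.029743194580078), array([455.4,  -5. ]))
```

View pics/w1.png

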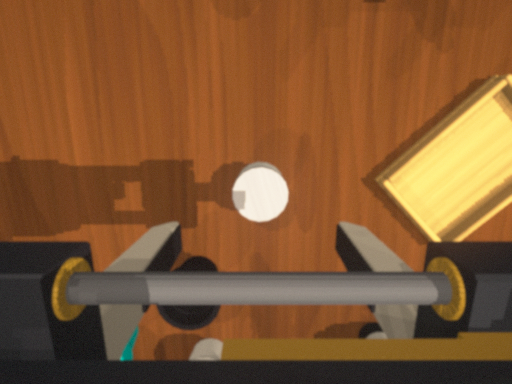

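The wrist view shows the tin lid centred at (260,192), which puts it at (0.4554, -0.005). I'm descending and gripping.

>>> send_rows --steps '[[9.0,[0.2,0.1,-3.5],[0,0,0]],[9.0,[0,0,-3.5],[0,0,0]],[9.0,[0,0,-3.5],[0,0,0]],[9.0,[0,0,-2.0],[0,0,0]],[4.0,[0,0,0],[0,0,0]],[4.0,[0,0,0],[0,0,0]],[4.0,[0,0,0],[0,0,0]],[4.0,[0,0,0],[0,0,0]]]' --newtons 20

```text
time_s: 1.48
ee_pos: [0.4587, -0.005, 0.037]
eef_rot: [2.221, 2.22, 0.002]
wrist_force: [0.0, 0.2, -0.4]
finger_gap: 0.068
gripper_force: 0.0
```

>>> send_rows --steps '[[4.0,[-0.2,0,-0.2],[0,0,0]],[4.0,[-0.1,0,0],[0,0,0]],[4.0,[0,0,0],[0,0,0]],[4.0,[0,0,0],[0,0,0]],[4.0,[0,0,0],[0,0,0]],[4.0,[0,0,0],[0,0,0]],[4.0,[0,0,0],[0,0,0]],[4.0,[0,0,0],[0,0,0]]]'

```text
time_s: 2.15
ee_pos: [0.4551, -0.0051, 0.0345]
eef_rot: [2.221, 2.221, 0.001]
wrist_force: [-1.7, -0.4, 9.0]
finger_gap: 0.0492
gripper_force: 20.0
```

>>> send_rows --steps '[[4.0,[0,0,3.0],[0,0,0]],[4.0,[0,0,4.0],[0,0,0]],[4.0,[0.4,3.8,0],[0,0,0]],[4.0,[0.4,3.8,0],[0,0,0]],[4.0,[0.4,3.8,0],[0,0,0]],[4.0,[0.4,3.8,0],[0,0,0]],[4.0,[0.4,3.8,0],[0,0,0]],[4.0,[0.4,3.8,0],[0,0,0]]]'

```text
time_s: 2.82
ee_pos: [0.4788, 0.225, 0.1042]
eef_rot: [-2.221, -2.221, -0.001]
wrist_force: [1.1, 0.4, -2.0]
finger_gap: 0.0497
gripper_force: 20.0
```

>>> send_rows --steps '[[4.0,[0.4,3.8,0],[0,0,0]],[4.0,[0.4,3.8,0],[0,0,0]],[4.0,[0.3,3.8,0],[0,0,0]],[4.0,[0,3.8,0],[0,0,0]],[4.0,[0,0.8,0],[0,0,0]],[4.0,[0,0,0],[0,0,0]],[4.0,[0,0,-2.5],[0,0,0]],[4.0,[0,0,-1.5],[0,0,0]]]'

```text
time_s: 3.48
ee_pos: [0.4899, 0.3818, 0.0632]
eef_rot: [2.222, 2.221, 0.0]
wrist_force: [-0.2, -1.1, -2.4]
finger_gap: 0.0493
gripper_force: 20.0
```

>>> send_rows --steps '[[4.0,[0,0,0],[0,0,0]],[4.0,[0,0,0],[0,0,0]],[4.0,[0,0,0],[0,0,0]],[4.0,[0,0,0],[0,0,0]],[4.0,[0,0,0],[0,0,0]],[4.0,[0,0,0],[0,0,0]],[4.0,[0,0,0],[0,0,0]],[4.0,[0,0,0],[0,0,0]]]'

```text
time_s: 4.15
ee_pos: [0.4901, 0.3831, 0.0639]
eef_rot: [2.221, 2.222, 0.001]
wrist_force: [1.3, 0.2, -2.5]
finger_gap: 0.0494
gripper_force: 20.0
```

>>> send_rows --steps '[[4.0,[0,0,-1.2],[0,0,0]],[4.0,[0,0,-0.6],[0,0,0]],[4.0,[0,0,-0.3],[0,0,0]],[4.0,[0,0,-0.3],[0,0,0]],[4.0,[0,0,0],[0,0,0]],[4.0,[0,0,0],[0,0,0]],[4.0,[0,0,0],[0,0,0]],[4.0,[0,0,0],[0,0,0]]]'

```text
time_s: 4.82
ee_pos: [0.49, 0.383, 0.0394]
eef_rot: [2.221, 2.221, -0.0]
wrist_force: [0.5, -0.9, -1.3]
finger_gap: 0.0495
gripper_force: 20.0
```

>>> send_rows --steps '[[9.0,[0,0,0],[0,0,0]],[9.0,[0,0,0],[0,0,0]],[9.0,[0,0,0],[0,0,0]],[9.0,[0,0,0],[0,0,0]],[9.0,[0,0,0],[0,0,0]],[9.0,[0,0,0],[0,0,0]],[9.0,[0,0,0],[0,0,0]],[9.0,[0,0,2.0],[0,0,0]]]'

```text
time_s: 5.48
ee_pos: [0.4886, 0.382, 0.057]
eef_rot: [-2.221, -2.222, 0.008]
wrist_force: [-0.6, -0.1, 0.6]
finger_gap: 0.0897
gripper_force: 0.0
```

>>> send_rows --steps '[[9.0,[0,0,3.0],[0,0,0]],[9.0,[0,0,3.0],[0,0,0]],[9.0,[-1.4,-3.6,1.0],[0,0,0]],[9.0,[-1.4,-3.6,1.0],[0,0,0]],[9.0,[-1.4,-3.6,1.0],[0,0,0]],[9.0,[-1.4,-3.6,0],[0,0,0]],[9.0,[-1.4,-3.6,0],[0,0,0]],[9.0,[0,-0.8,0],[0,0,0]]]'

```text
time_s: 6.15
ee_pos: [0.4164, 0.189, 0.1499]
eef_rot: [2.225, 2.217, -0.007]
wrist_force: [-0.5, -0.2, -0.3]
finger_gap: 0.0899
gripper_force: 0.0
```

>>> send_rows --steps '[[9.0,[0,0,0],[0,0,0]],[9.0,[0,0,0],[0,0,0]],[9.0,[0,0,0],[0,0,0]],[9.0,[0,0,0],[0,0,0]],[9.0,[0,0,0],[0,0,0]],[9.0,[0,0,0],[0,0,0]],[9.0,[0,0,0],[0,0,0]],[9.0,[0,0,0],[0,0,0]]]'

```text
time_s: 6.82
ee_pos: [0.42, 0.1953, 0.1495]
eef_rot: [-2.221, -2.222, 0.0]
wrist_force: [-0.0, 1.3, -0.0]
finger_gap: 0.0901
gripper_force: 0.0
```

```bash
python3 - <<'E'
from h import *
c,P,p=wcloud();print(read_state()['ee_pos'])
print(top(p,(.419,.194),.025,.034,.046))
print(top(p,(.49,.383),.025,.036,.055))
E
```

```text
[0.41997222 0.19518859 0.14952519]
(2574, array([0.3955, 0.171 , 0.034 ]), array([0.4443, 0.22  , 0.0432]), ((419.71746826171875, 195.25372314453125), 24.962392807006836), array([419.7, 195.3]))Traceback (most recent call last):
  File "<stdin>", line 4, in <module>
  File "h.py", line 20, in top
    h=cv2.convexHull((p[:,:2]*1000).astype(np.float32));return len(p),p.min(0).round(4),p.max(0).round(4),cv2.minEnclosingCircle(h),np.round(cv2.fitEllipse(h)[0],1)
                                                                      ~~~~~^^^
    return umr_minimum(a, axis, None, out, keepdims, initial, where)
ValueError: zero-size array to reduction operation minimum which has no identity
```

>>> send_rows --steps '[[9.0,[0,0,-3.5],[0,0,0]],[9.0,[0,0,-3.5],[0,0,0]],[9.0,[0,0,-2.5],[0,0,0]],[9.0,[0,0,-1.5],[0,0,0]],[9.0,[0,0,-0.5],[0,0,0]],[9.0,[0,0,0],[0,0,0]],[4.0,[0,0,0],[0,0,0]],[4.0,[0,0,0],[0,0,0]]]'

```text
time_s: 7.53
ee_pos: [0.4204, 0.1952, 0.0356]
eef_rot: [2.221, 2.221, 0.002]
wrist_force: [-0.7, 0.1, -0.1]
finger_gap: 0.081
gripper_force: 0.0
```

>>> send_rows --steps '[[4.0,[0,0,0],[0,0,0]],[4.0,[0,0,0],[0,0,0]],[4.0,[0,0,0],[0,0,0]],[4.0,[0,0,0],[0,0,0]],[4.0,[0,0,0],[0,0,0]],[4.0,[0,0,0],[0,0,0]],[4.0,[0,0,0],[0,0,0]],[4.0,[0,0,0],[0,0,0]]]'

```text
time_s: 8.2
ee_pos: [0.4201, 0.195, 0.0349]
eef_rot: [2.221, 2.221, 0.001]
wrist_force: [-0.2, -0.3, 6.6]
finger_gap: 0.0496
gripper_force: 20.0
```

>>> send_rows --steps '[[4.0,[0,0,3.0],[0,0,0]],[4.0,[0,0,3.0],[0,0,0]],[4.0,[1.4,2.5,0],[0,0,0]],[4.0,[1.4,2.5,0],[0,0,0]],[4.0,[1.4,2.5,0],[0,0,0]],[4.0,[1.4,2.5,0],[0,0,0]],[4.0,[1.4,2.4,0],[0,0,0]],[4.0,[0,0,0],[0,0,0]]]'

```text
time_s: 8.87
ee_pos: [0.4923, 0.3248, 0.0947]
eef_rot: [-2.217, -2.225, -0.008]
wrist_force: [-0.0, 1.4, -1.3]
finger_gap: 0.0491
gripper_force: 20.0
```

>>> send_rows --steps '[[4.0,[0,0,0],[0,0,0]],[4.0,[0,0,0],[0,0,0]],[4.0,[0,0,-2.5],[0,0,0]],[4.0,[0,0,-1.5],[0,0,0]],[4.0,[0,0,-0.7],[0,0,0]],[4.0,[0,0,-0.5],[0,0,0]],[4.0,[0,0,-0.3],[0,0,0]],[4.0,[0,0,0],[0,0,0]]]'

```text
time_s: 9.53
ee_pos: [0.4899, 0.3184, 0.0399]
eef_rot: [2.222, 2.221, -0.001]
wrist_force: [-0.0, 0.2, -0.2]
finger_gap: 0.0494
gripper_force: 20.0
```

>>> send_rows --steps '[[4.0,[0,0,0],[0,0,0]],[4.0,[0,0,0],[0,0,0]],[9.0,[0,0,0],[0,0,0]],[9.0,[0,0,0],[0,0,0]],[9.0,[0,0,0],[0,0,0]],[9.0,[0,0,0],[0,0,0]],[9.0,[0,0,0],[0,0,0]],[9.0,[0,0,0],[0,0,0]]]'

```text
time_s: 10.2
ee_pos: [0.49, 0.319, 0.0396]
eef_rot: [2.221, 2.221, 0.0]
wrist_force: [-0.4, 0.6, 0.0]
finger_gap: 0.085
gripper_force: 0.0
```

>>> send_rows --steps '[[9.0,[0,0,3.0],[0,0,0]],[9.0,[0,0,4.0],[0,0,0]],[9.0,[0,0,3.5],[0,0,0]],[9.0,[0,0,2.5],[0,0,0]],[7.0,[2.6,-3.2,0],[0,0,0]],[7.0,[2.6,-3.2,0],[0,0,0]],[7.0,[2.6,-3.2,0],[0,0,0]],[7.0,[2.4,-3.2,0],[0,0,0]]]'

```text
time_s: 10.87
ee_pos: [0.5932, 0.1897, 0.1701]
eef_rot: [2.22, 2.222, 0.001]
wrist_force: [0.2, -0.1, -0.6]
finger_gap: 0.0713
gripper_force: 0.0
```

>>> send_rows --steps '[[7.0,[0,-1.1,0],[0,0,0]],[7.0,[0,0,0],[0,0,0]],[7.0,[0,0,0],[0,0,0]],[7.0,[0,0,0],[0,0,0]],[7.0,[0,0,0],[0,0,0]],[7.0,[0,0,0],[0,0,0]],[7.0,[0,0,0],[0,0,0]],[7.0,[0,0,0],[0,0,0]]]'

```text
time_s: 11.53
ee_pos: [0.5917, 0.1809, 0.1697]
eef_rot: [-2.22, -2.223, -0.0]
wrist_force: [-0.5, 0.4, 0.2]
finger_gap: 0.0702
gripper_force: 0.0
```

```bash
python3 - <<'E'
from h import *
c,P,p=wcloud();print(read_state()['ee_pos'])
for z0,z1 in((.055,.066),(.072,.1)): print(top(p,(.592,.1795),.0,z0,z1))
c=grab('scene');q=cloud(c)
print(top(q,(.49,.319),.005,.038,.06));print(top(q,(.49,.383),.005,.038,.06))
cv2.imwrite('pics/w2.png',np.hstack([viewer.camera('wrist')['image'][::2,::2],c['image'][::2,::2]])[:,:,::-1])
E
```

```text
[0.59180072 0.18062167 0.16965196]
(450, array([0.5759, 0.1652, 0.0551]), array([0.6084, 0.1963, 0.066 ]), ((592.4364013671875, 179.5067138671875), 17.0061092376709), array([592.3, 179.6]))
(462, array([0.5841, 0.172 , 0.0724]), array([0.6002, 0.1918, 0.0905]), ((592.2970581054688, 181.94874572753906), 10.322328567504883), array([591.9, 181.4]))
(409, array([0.4666, 0.2948, 0.0381]), array([0.516 , 0.3438, 0.0492]), ((491.1131286621094, 319.2892761230469), 25.50208854675293), array([491. , 319.3]))
(455, array([0.4656, 0.3592, 0.038 ]), array([0.5164, 0.4075, 0.0486]), ((490.6962585449219, 382.9246826171875), 25.713857650756836), array([491.2, 383. ]))
```

View pics/w2.png

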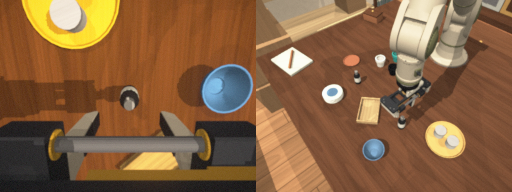

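Both tins stand in the dish, at (440,132) and (452,143) in the right half of the picture. The bottle is centred between the fingers at (130,97) in the left half.

>>> send_rows --steps '[[7.0,[0,-0.1,-3.0],[0,0,0]],[7.0,[0,0,-3.0],[0,0,0]],[7.0,[0,0,-3.0],[0,0,0]],[7.0,[0,0,-2.0],[0,0,0]],[7.0,[0,0,-1.2],[0,0,0]],[7.0,[0,0,-0.6],[0,0,0]],[7.0,[0,0,0],[0,0,0]],[2.5,[0,0,0],[0,0,0]]]'

```text
time_s: 12.35
ee_pos: [0.5924, 0.1791, 0.0423]
eef_rot: [2.221, 2.221, 0.001]
wrist_force: [0.5, 0.0, -0.1]
finger_gap: 0.067
gripper_force: 0.0
```

>>> send_rows --steps '[[2.5,[0,0,0],[0,0,0]],[2.5,[0,0,0],[0,0,0]],[2.5,[0,0,0],[0,0,0]],[2.5,[0,0,0],[0,0,0]],[2.5,[0,0,0],[0,0,0]],[2.5,[0,0,0],[0,0,0]],[2.5,[0,0,0],[0,0,0]],[2.5,[0,0,0],[0,0,0]]]'

```text
time_s: 13.02
ee_pos: [0.5922, 0.1791, 0.0421]
eef_rot: [2.221, 2.221, 0.001]
wrist_force: [-1.1, -0.0, 6.5]
finger_gap: 0.034
gripper_force: 20.0
```

```bash
python3 - <<'E'
from h import *
c=grab('scene');p=cloud(c)
print(top(p,(.5145,-.3545),.035,.0075,.015))
print(top(p,(.585,-.182),0.,.05,.066))
m=(np.hypot(p[...,0]-.6545,p[...,1]-.013)<.1)&(p[...,2]>.019)&(p[...,2]<.026)
print(cv2.minAreaRect((p[m][:,:2]*1000).astype(np.float32)))
E
```

```text
(112, array([ 0.4635, -0.4031,  0.0075]), array([ 0.563 , -0.3022,  0.0131]), ((514.2411499023438, -354.1661071777344), 51.92261505126953), array([ 513.8, -353.2]))
(72, array([ 0.5692, -0.1927,  0.0503]), array([ 0.6017, -0.1641,  0.0656]), ((585.5674438476562, -178.9771728515625), 16.509765625), array([ 585.7, -179.3]))
((654.5256958007812, 14.568130493164062), (141.34103393554688, 100.01235961914062), 44.21647262573242)
```

>>> send_rows --steps '[[2.5,[0,0,3.0],[0,0,0]],[2.5,[0,0,3.0],[0,0,0]],[2.5,[1.7,-2.9,0],[0,0,0]],[2.5,[1.7,-2.9,0],[0,0,0]],[2.5,[1.7,-2.9,0],[0,0,0]],[2.5,[1.7,-2.9,0],[0,0,0]],[2.5,[1.6,-2.8,0],[0,0,0]],[2.5,[0,0,0],[0,0,0]]]'

```text
time_s: 13.73
ee_pos: [0.6788, 0.0264, 0.1016]
eef_rot: [2.227, 2.209, -0.002]
wrist_force: [0.0, -0.2, -0.5]
finger_gap: 0.034
gripper_force: 20.0
```

>>> send_rows --steps '[[2.5,[0,0,0],[0,0,0]],[2.5,[0,0,0],[0,0,0]],[2.5,[0,0,-2.5],[0,0,0]],[2.5,[0,0,-1.5],[0,0,0]],[2.5,[0,0,-0.7],[0,0,0]],[2.5,[0,0,-0.4],[0,0,0]],[2.5,[0,0,-0.2],[0,0,0]],[2.5,[0,0,0],[0,0,0]]]'

```text
time_s: 14.4
ee_pos: [0.676, 0.0357, 0.0488]
eef_rot: [-2.22, -2.222, -0.0]
wrist_force: [-1.0, 0.1, -0.9]
finger_gap: 0.0338
gripper_force: 20.0
```

>>> send_rows --steps '[[2.5,[0,0,-0.1],[0,0,0]],[2.5,[0,0,0],[0,0,0]],[7.0,[0,0,0],[0,0,0]],[7.0,[0,0,0],[0,0,0]],[7.0,[0,0,0],[0,0,0]],[7.0,[0,0,0],[0,0,0]],[7.0,[0,0,0],[0,0,0]],[7.0,[0,0,0],[0,0,0]]]'

```text
time_s: 15.07
ee_pos: [0.676, 0.035, 0.0477]
eef_rot: [2.221, 2.221, 0.0]
wrist_force: [-1.0, -0.8, -0.1]
finger_gap: 0.0676
gripper_force: 0.0
```

>>> send_rows --steps '[[7.0,[0,0,3.0],[0,0,0]],[7.0,[0,0,4.0],[0,0,0]],[7.0,[0,0,3.5],[0,0,0]],[7.0,[0,0,2.0],[0,0,0]],[7.0,[-1.5,-3.6,0],[0,0,0]],[7.0,[-1.5,-3.6,0],[0,0,0]],[7.0,[-1.5,-3.6,0],[0,0,0]],[7.0,[-1.5,-3.6,0],[0,0,0]]]'

```text
time_s: 15.73
ee_pos: [0.6152, -0.1102, 0.1729]
eef_rot: [2.22, 2.222, 0.0]
wrist_force: [0.1, -0.8, 0.7]
finger_gap: 0.0698
gripper_force: 0.0
```

>>> send_rows --steps '[[7.0,[-1.5,-3.6,0],[0,0,0]],[7.0,[-1.5,-3.5,0],[0,0,0]],[7.0,[0,0,0],[0,0,0]],[7.0,[0,0,0],[0,0,0]],[7.0,[0,0,0],[0,0,0]],[7.0,[0,0,0],[0,0,0]],[7.0,[0,0,0],[0,0,0]],[7.0,[0,0,0],[0,0,0]]]'

```text
time_s: 16.4
ee_pos: [0.5865, -0.1786, 0.1725]
eef_rot: [-2.219, -2.224, -0.0]
wrist_force: [0.1, 0.4, 0.4]
finger_gap: 0.0702
gripper_force: 0.0
```

```bash
python3 - <<'E'
from h import *
c,P,p=wcloud();print(read_state()['ee_pos'])
print(top(p,(.585,-.18),.0,.055,.066))
q=cloud(grab('scene'));print(top(q,(.676,.035),0,.06,.1))
E
```

```text
[ 0.58644437 -0.17877081  0.17253591]
(436, array([ 0.5696, -0.1964,  0.0551]), array([ 0.6018, -0.1645,  0.066 ]), ((585.532470703125, -181.47373962402344), 17.032747268676758), array([ 585.4, -181.4]))
(180, array([0.6604, 0.0191, 0.061 ]), array([0.6936, 0.0529, 0.0955]), ((677.0897827148438, 35.98466110229492), 17.065120697021484), array([676.5,  35.9]))
```

>>> send_rows --steps '[[7.0,[-0.1,-0.1,-3.0],[0,0,0]],[7.0,[0,0,-3.0],[0,0,0]],[7.0,[0,0,-3.0],[0,0,0]],[7.0,[0,0,-2.0],[0,0,0]],[7.0,[0,0,-1.3],[0,0,0]],[7.0,[0,0,-0.7],[0,0,0]],[7.0,[0,0,0],[0,0,0]],[2.5,[0,0,0],[0,0,0]]]'

```text
time_s: 17.17
ee_pos: [0.5854, -0.181, 0.0431]
eef_rot: [2.221, 2.221, 0.0]
wrist_force: [0.5, 0.9, -0.1]
finger_gap: 0.0667
gripper_force: 0.0
```

>>> send_rows --steps '[[2.5,[0,0,0],[0,0,0]],[2.5,[0,0,0],[0,0,0]],[2.5,[0,0,0],[0,0,0]],[2.5,[0,0,0],[0,0,0]],[2.5,[0,0,0],[0,0,0]],[2.5,[0,0,0],[0,0,0]],[2.5,[0,0,0],[0,0,0]],[2.5,[0,0,0],[0,0,0]]]'

```text
time_s: 17.83
ee_pos: [0.5852, -0.1811, 0.0431]
eef_rot: [2.221, 2.221, 0.0]
wrist_force: [-1.0, -0.1, 5.7]
finger_gap: 0.0334
gripper_force: 20.0
```

>>> send_rows --steps '[[2.5,[0,0,3.0],[0,0,0]],[2.5,[0,0,3.0],[0,0,0]],[2.5,[0.8,3.2,0],[0,0,0]],[2.5,[0.8,3.2,0],[0,0,0]],[2.5,[0.8,3.2,0],[0,0,0]],[2.5,[0.8,3.2,0],[0,0,0]],[2.5,[0.8,2.6,0],[0,0,0]],[2.5,[0.8,2.0,0],[0,0,0]]]'

```text
time_s: 18.5
ee_pos: [0.633, -0.0037, 0.1025]
eef_rot: [-2.218, -2.223, -0.001]
wrist_force: [-0.6, 0.1, -1.1]
finger_gap: 0.0339
gripper_force: 20.0
```

>>> send_rows --steps '[[2.5,[0,0,0],[0,0,0]],[2.5,[0,0,0],[0,0,0]],[2.5,[0,0,0],[0,0,0]],[2.5,[0,0,-2.5],[0,0,0]],[2.5,[0,0,-1.5],[0,0,0]],[2.5,[0,0,-0.7],[0,0,0]],[2.5,[0,0,-0.4],[0,0,0]],[2.5,[0,0,-0.2],[0,0,0]]]'

```text
time_s: 19.17
ee_pos: [0.6327, -0.0081, 0.0493]
eef_rot: [-2.223, -2.22, 0.001]
wrist_force: [-0.6, 0.2, -0.6]
finger_gap: 0.0336
gripper_force: 20.0
```

>>> send_rows --steps '[[2.5,[0,0,-0.1],[0,0,0]],[2.5,[0,0,0],[0,0,0]],[7.0,[0,0,0],[0,0,0]],[7.0,[0,0,0],[0,0,0]],[7.0,[0,0,0],[0,0,0]],[7.0,[0,0,0],[0,0,0]],[7.0,[0,0,0],[0,0,0]],[7.0,[0,0,0],[0,0,0]]]'

```text
time_s: 19.83
ee_pos: [0.633, -0.007, 0.0487]
eef_rot: [2.221, 2.221, 0.0]
wrist_force: [0.1, 0.1, -0.4]
finger_gap: 0.0678
gripper_force: 0.0
```

>>> send_rows --steps '[[7.0,[0,0,3.0],[0,0,0]],[7.0,[0,0,4.0],[0,0,0]],[7.0,[0,0,3.0],[0,0,0]],[7.8,[0,0,2.0],[0,0,0]],[7.8,[-2.5,-2.1,0],[0,0,0]],[7.8,[-2.5,-2.1,0],[0,0,0]],[7.8,[-2.5,-2.1,0],[0,0,0]],[7.8,[-2.5,-2.1,0],[0,0,0]]]'

```text
time_s: 20.5
ee_pos: [0.5318, -0.0916, 0.1689]
eef_rot: [2.22, 2.222, 0.0]
wrist_force: [0.1, 0.5, 0.4]
finger_gap: 0.0776
gripper_force: 0.0
```

>>> send_rows --steps '[[7.8,[-2.5,-2.1,0],[0,0,0]],[7.8,[-2.5,-2.1,0],[0,0,0]],[7.8,[-2.5,-2.1,0],[0,0,0]],[7.8,[-2.5,-2.1,0],[0,0,0]],[7.8,[-2.0,-1.9,0],[0,0,0]],[7.8,[-1.5,-1.4,0],[0,0,0]],[7.8,[0,0,0],[0,0,0]],[7.8,[0,0,0],[0,0,0]]]'

```text
time_s: 21.17
ee_pos: [0.3975, -0.2087, 0.1688]
eef_rot: [2.224, 2.218, 0.0]
wrist_force: [0.4, -0.8, -0.5]
finger_gap: 0.0779
gripper_force: 0.0
```

>>> send_rows --steps '[[7.8,[0,0,0],[0,0,0]],[7.8,[0,0,0],[0,0,0]],[7.8,[0,0,0],[0,0,0]],[7.8,[0,0,0],[0,0,0]],[7.8,[0,0,0],[0,0,0]],[7.8,[0,0,0],[0,0,0]],[7.8,[0,0,0],[0,0,0]],[7.8,[0,0,0],[0,0,0]]]'

```text
time_s: 21.83
ee_pos: [0.3981, -0.2079, 0.1686]
eef_rot: [2.221, 2.222, -0.0]
wrist_force: [0.1, -0.3, -0.2]
finger_gap: 0.0779
gripper_force: 0.0
```

```bash
python3 - <<'E'
from h import *
c,P,p=wcloud();print(read_state()['ee_pos'])
print(top(p,(.3975,-.2085),.03,.05,.062))
q=cloud(grab('scene'));print(top(q,(.676,.035),0,.06,.1));print(top(q,(.633,-.007),0,.06,.1))
cv2.imwrite('pics/w3.png',np.hstack([c['image'][::2,::2],viewer.camera('side')['image'][::2,::2]])[:,:,::-1])
E
```

```text
[ 0.3980553  -0.20799329  0.16863256]
(1448, array([ 0.368 , -0.2373,  0.0501]), array([ 0.4272, -0.1783,  0.0591]), ((397.6995544433594, -208.1002655029297), 29.86697006225586), array([ 397.7, -207.9]))
(180, array([0.6605, 0.0201, 0.0601]), array([0.6929, 0.0529, 0.096 ]), ((677.052978515625, 36.43031692504883), 16.56396484375), array([676.7,  36.4]))
(165, array([ 0.6175, -0.0214,  0.0604]), array([0.6497, 0.0085, 0.0964]), ((634.0040283203125, -6.781985759735107), 16.79561424255371), array([635.2,  -5.6]))
```

View pics/w3.png

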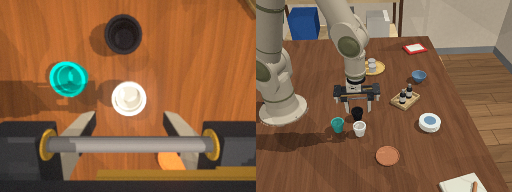

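The white pot is centred between the fingers at (128,98) in the wrist view, clear of the turquoise pot at (68,78) and the black one at (122,33). Both bottles stand in the tray.

>>> send_rows --steps '[[7.8,[0,0,-3.0],[0,0,0]],[7.8,[0,0,-3.0],[0,0,0]],[7.8,[0,0,-2.5],[0,0,0]],[7.8,[0,0,-1.5],[0,0,0]],[7.8,[0,0,-1.0],[0,0,0]],[7.8,[0,0,-0.5],[0,0,0]],[7.8,[0,0,0],[0,0,0]],[5.0,[0,0,0],[0,0,0]]]'

```text
time_s: 22.65
ee_pos: [0.398, -0.208, 0.0538]
eef_rot: [-2.221, -2.221, 0.0]
wrist_force: [-0.9, 0.1, 0.0]
finger_gap: 0.0748
gripper_force: 0.0
```

>>> send_rows --steps '[[5.0,[0,0,0],[0,0,0]],[5.0,[0,0,0],[0,0,0]],[5.0,[0,0,0],[0,0,0]],[5.0,[0,0,0],[0,0,0]],[5.0,[0,0,0],[0,0,0]],[5.0,[0,0,0],[0,0,0]],[5.0,[0,0,0],[0,0,0]],[5.0,[0,0,0],[0,0,0]]]'

```text
time_s: 23.32
ee_pos: [0.3983, -0.2082, 0.0543]
eef_rot: [2.221, 2.22, 0.001]
wrist_force: [-0.6, -0.1, 6.9]
finger_gap: 0.0601
gripper_force: 20.0
```

>>> send_rows --steps '[[5.0,[0,0,3.0],[0,0,0]],[5.0,[0,0,3.0],[0,0,0]],[5.0,[2.0,-2.5,0],[0,0,0]],[5.0,[2.0,-2.5,0],[0,0,0]],[5.0,[2.0,-2.5,0],[0,0,0]],[5.0,[2.0,-2.5,0],[0,0,0]],[5.0,[2.0,-2.5,0],[0,0,0]],[5.0,[1.6,-2.1,0],[0,0,0]]]'

```text
time_s: 23.98
ee_pos: [0.5152, -0.3559, 0.1141]
eef_rot: [2.221, 2.22, 0.0]
wrist_force: [0.5, 0.2, -1.4]
finger_gap: 0.0599
gripper_force: 20.0
```

>>> send_rows --steps '[[5.0,[0,0,0],[0,0,0]],[5.0,[0,0,0],[0,0,0]],[5.0,[0,0,0],[0,0,0]],[5.0,[0,0,-2.5],[0,0,0]],[5.0,[0,0,-1.5],[0,0,0]],[5.0,[0,0,-0.7],[0,0,0]],[5.0,[0,0,-0.4],[0,0,0]],[5.0,[0,0,-0.2],[0,0,0]]]'

```text
time_s: 24.65
ee_pos: [0.5137, -0.3533, 0.0604]
eef_rot: [-2.22, -2.222, 0.0]
wrist_force: [0.2, -0.3, -1.1]
finger_gap: 0.0597
gripper_force: 20.0
```

>>> send_rows --steps '[[5.0,[0,0,-0.2],[0,0,0]],[5.0,[0,0,0],[0,0,0]],[5.0,[0,0,0],[0,0,0]],[8.5,[0,0,0],[0,0,0]],[8.5,[0,0,0],[0,0,0]],[8.5,[0,0,0],[0,0,0]],[8.5,[0,0,0],[0,0,0]],[8.5,[0,0,0],[0,0,0]]]'

```text
time_s: 25.32
ee_pos: [0.514, -0.3541, 0.0587]
eef_rot: [2.222, 2.221, -0.0]
wrist_force: [-0.7, 0.0, -0.8]
finger_gap: 0.0844
gripper_force: 0.0
```

>>> send_rows --steps '[[8.5,[0,0,2.0],[0,0,0]],[8.5,[0,0,3.0],[0,0,0]],[8.5,[0,0,3.0],[0,0,0]],[8.5,[0,0,3.0],[0,0,0]],[8.5,[0,0,2.0],[0,0,0]],[8.5,[0,0,0],[0,0,0]],[8.5,[0,0,0],[0,0,0]],[8.5,[0,0,0],[0,0,0]]]'

```text
time_s: 25.98
ee_pos: [0.5136, -0.3537, 0.188]
eef_rot: [-2.221, -2.221, 0.0]
wrist_force: [0.2, -0.3, -0.3]
finger_gap: 0.0849
gripper_force: 0.0
```

```bash
python3 - <<'E'
from h import *
c,P,p=wcloud()
print('pot',top(p,(.514,-.354),.03,.054,.07))
print('saucer',top(p,(.514,-.354),.035,.008,.013))
c=grab('scene');q=cloud(c)
for n,s,r,a,b in(('t1',(.49,.383),.005,.038,.06),('t2',(.49,.319),.005,.038,.06),('b2',(.676,.035),0,.06,.1),('b1',(.633,-.007),0,.06,.1),('dish',(.49,.351),.07,.008,.016),('plates',(.743,-.185),.052,.031,.04),('bowl',(.766,.193),.04,.042,.05)): print(n,top(q,s,r,a,b))
cv2.imwrite('pics/end.png',np.hstack([c['image'],viewer.camera('side')['image']])[:,:,::-1][::1,::1]) if 0 else cv2.imwrite('pics/end.png',cv2.resize(np.hstack([c['image'],viewer.camera('side')['image']])[:,:,::-1],(800,300),interpolation=cv2.INTER_AREA))
E
```

```text
pot (1324, array([ 0.4853, -0.3828,  0.054 ]), array([ 0.5441, -0.3242,  0.0639]), ((515.113525390625, -353.91180419921875), 29.894916534423828), array([ 515. , -353.7]))
saucer (2112, array([ 0.4634, -0.4048,  0.008 ]), array([ 0.5655, -0.3027,  0.013 ]), ((514.6629638671875, -354.2962341308594), 51.62433624267578), array([ 514.6, -354.2]))
t1 (451, array([0.4651, 0.3591, 0.0388]), array([0.5157, 0.4076, 0.0477]), ((490.8370056152344, 383.71221923828125), 25.801422119140625), array([491.2, 383.1]))
t2 (407, array([0.4656, 0.2943, 0.0381]), array([0.5164, 0.3438, 0.0481]), ((491.0159912109375, 318.8212890625), 25.646160125732422), array([491. , 319.1]))
b2 (183, array([0.661 , 0.0197, 0.0602]), array([0.6933, 0.0528, 0.0965]), ((677.4140014648438, 36.200897216796875), 16.663637161254883), array([676.9,  36.5]))
b1 (169, array([ 0.6174, -0.0214,  0.0602]), array([0.6504, 0.0088, 0.0958]), ((634.0003051757812, -6.676511764526367), 16.846742630004883), array([634.6,  -6. ]))
dish (625, array([0.4035, 0.2668, 0.008 ]), array([0.5746, 0.437 , 0.016 ]), ((488.946044921875, 351.8079833984375), 85.89350128173828), array([489.1, 351.9]))
plates (976, array([ 0.6896, -0.2372,  0.0318]), array([ 0.7924, -0.1338,  0.0395]), ((741.383544921875, -185.45193481445312), 52.57527160644531), array([ 741. , -185.4]))
bowl (270, array([0.7224, 0.1509, 0.042 ]), array([0.8103, 0.2393, 0.0481]), ((765.9628295898438, 195.23211669921875), 45.00326156616211), array([766.3, 195.2]))
```

View pics/end.png

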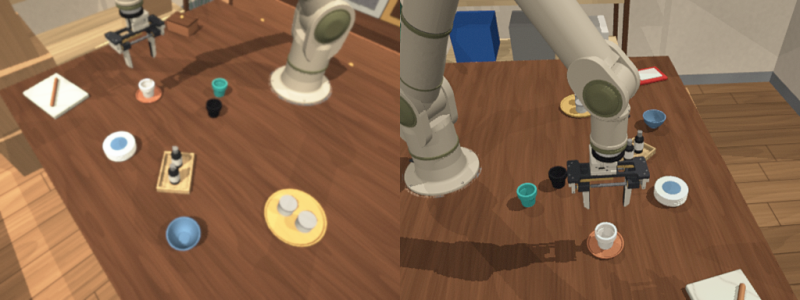

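The left half shows everything upright and in place: tins at (288,205) and (306,221), bottles at (175,160), pot at (147,87). The plates and bowl haven't moved, and the gripper is clear, so I'm handing it in.

```bash
python3 -c "
from rig import order;print(order.finish_job())"
```

```text
the job is handed in; nothing more can be done
None
```

I've handed the job in after about 26 s of robot time: both tins are in the dish, both bottles in the tray and the white pot within 1 mm of the saucer's centre, all upright in the last camera check with the plates and bowl unmoved; the judge returned no verdict.

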